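# Back the parts carousel off by one notch

## Task

The small-parts carousel was fed one notch too far. With a fingertip push its ball-ended lever over so that the pawl lifts out of the teeth and stays up, then push the peg so that the disc goes back exactly one notch (counter-clockwise seen from above), and tip the lever back so that the pawl sits fully down between the teeth again. Only push: grasp and lift nothing, and leave the other things on the table where they are.

Things in the scene. Friction and masses are not known exactly. Their poses are not given: they have to be found in the camera images.
- carousel: Base of the parts carousel, screwed to the table. Origin on the table under the disc's centre, z up. In its frame the pawl works on the -y side of the disc; the pawl's pivot pin (parallel to y) is at x +50, y -90, z +47 mm, on a bracket outside the disc (its top 59 mm over the table, its outer corner 128 mm from the centre).
- carousel_axis (a point): Centre of the disc on its turning axis, at the height of the disc's top face, 34 mm over the table. The disc is 194 mm across, with ten saw teeth 9 mm high standing on its rim (radius 83 to 96 mm), ten low cups 6 mm high at radius 48 mm and a hub 13 mm high.
- disc (a joint): Turn of the disc, rad; near 0 in the notch where it starts, negative is backward (counter-clockwise from above). Ten notches of 0.628 each; the middle of the next notch back is -0.628, with about 0.1 of play to each side. Pawl down: blocked backward. Pawl up: it turns freely and stays where it is left (friction about 0.7 N at the peg).
- peg (a point): Steel peg that stands up on the disc, 12 mm thick, at 72 mm from the axis; its top is 45 mm above the disc's top face. This point is on its centre line, 25 mm above the disc's top face (59 mm over the table).
- pawl (a joint): Swing of the pawl, rad: 0 fully down between the teeth, 0.95 up against its stop. It is a bell crank: a 54 mm nose arm reaches from the pivot to the carousel's -x over the rim, and a ball-ended lever stands up from the pivot. It rises as the ball is pushed to the carousel's +x (under 1 N). Its weight tips it over: below 0.45 it falls down again, above 0.7 it falls to its stop and stays up.
- lever_ball (a point): Centre of the black ball, 18 mm across, at the end of the pawl's lever, 66 mm from the pivot. With the pawl down the lever leans 25 degrees from upright towards the carousel's -x and the ball is 107 mm over the table; with the pawl up it leans 29 degrees towards +x.
- glue_bottle: Loose bystander: small glue bottle, 27 x 27 x 80 mm, beside the pawl's bracket; origin under its centre.
- pin_driver: Loose bystander: small screwdriver, 112 mm long, 13 mm thick, lying in front of the carousel; origin under its centre.
- pad_pliers: Loose bystander: pliers 156 x 51 x 12 mm, lying near the front edge on the right; origin under their centre.
- dispenser: Loose bystander: dark dispenser, 53 x 60 x 129 mm, on the right; origin under its centre.
- tape_roll: Loose bystander: roll of tape lying flat, 96 mm across, 24 mm high, on the left; origin under its centre.

How it is judged:
By the outcome, as a careful person would: the job done as asked, in the order asked, and still so for the second after the job is handed in, with the robot touching nothing.
It also fails if it takes over 58 s, if anything falls off the work surface, if the arm or the gripper's body presses on something with over 40 N, if the wrist force passes 120 N, or if a joint passes its speed limit or range.

## Robot

A 6-joint arm with a two-finger parallel gripper is mounted at the origin on a cart in front of the work surface, level with it; the furniture and walls round the work are solid. World frame = base frame: x ahead of the robot, y to its left, z up, the work surface at z = 0. Lengths are in m, angles in degrees, forces in N, time in s.
With the tool pointing down it reaches from about 0.325 to 0.775 m from the base axis. Payload 5.5 kg.
Tool frame: the origin (TCP) lies at the centre of the arm's flange, where the gripper is bolted on; the fingertips stand 182 mm ahead of it and the grasp point (between the pads) lies 163 mm ahead of it; z points along the fingers, y is the line along which they close (so a half turn about z gives the same grasp; the last joint's range is limited). The gripper opens to 88 mm and grips with 3 to 60 N. Pads are 20 mm wide; open, the fingers measure 115 mm over their backs; the gripper's body (75 mm by 178 mm) begins 61 mm behind the grasp point.
Start: joints at [63.959, 5.22, 70.514, -0, 104.267, -3.249], TCP at [0.232, 0.553, 0.405] pointing down, gripper open.
Joint ranges: [-164.24, 164.24], [-49.07, 125.15], [9.68, 141.18], [-86.29, 266.29], [3.28, 154.24], [-151.56, 151.56]. Speed limits (degrees/s): [147.25, 147.25, 172.46, 180, 180, 180].

## Interface

Orientations are given as [roll, pitch, yaw] about the fixed x, y, z axes, in that order (R = Rz(yaw) Ry(pitch) Rx(roll)).
In Python, from station import r gives the robot as it stands. The module is installed in compiled form; this text tells all that it offers. Calls block until the motion is done:
- r.reach(position, orientation): joint-space move of the TCP to a pose.
- r.servo_line(position, rotation=None, speed=0.15): straight line of the TCP; rotation=None keeps the orientation; speed is the mean speed in m/s.
- r.move_joints(angles): joint-space move.
- r.let_go() and r.grab(squeeze=None): open the fingers fully, or close them until they stop; squeeze is the grip in N (None keeps the last).
- r.wait(seconds).
- r.inverse_kinematics(position, orientation): joint angles nearest the present ones, or None.
- r.sense(): the state.
- r.snapshot(name): name is "scene" or "top" or "wrist"; returns a dict with "frame" (420x560x3 uint8, red, green, blue), "fx", "fy", "cx", "cy" (pixels), "R" (3x3) and "t" (3): a world point X has camera coordinates R X + t. Camera axes: x right, y down, z forward; pixel columns grow to the right and rows downward; lengths in m; the calibration is good to about 2 mm. The wrist camera is an equidistant fisheye: a pixel r from the principal point sees the ray r / f radians off the axis. A picture is of the moment at which its call begins. There is no depth.
A pose or a line that the arm cannot do raises r.IKError and nothing moves.
- r.hand_in(): hands the job in; it is judged then, once.
The state is a dict: "clock": time; "joints": joint angles; "joint_vel": joint speeds; "joint_torque": joint torques, N m; "tcp_pos": TCP position; "orientation": TCP orientation; "contact_force": force on the tool from outside, world axes, zero at the start; "torque": the same for the moment, N m; "opening": finger opening in m; "gripper_force": force on a finger pad.
Only numpy, scipy, OpenCV 4.12 (cv2) and the standard library are available. Lean on these libraries where they do the work, as an engineer would, in place of code of your own. Each camera call takes 0.05 s, during which the arm holds its last target. There are 200 camera calls.

## Working session

There is one attempt and no reset: what is moved stays moved. The work goes in short steps, each a Python script; the robot and the scene stay as the last script left them, time stands still between calls to the robot, and variables do not carry over. Pictures are saved under pics/ and viewed, at most 10 in all, crops included, and the job is handed in when it is done.

```bash
mkdir -p pics
python3 - <<'E'
from station import r
import cv2,numpy as np,pickle
for n in("scene","top"):
    s=r.snapshot(n); cv2.imwrite(f"pics/{n}0.png",cv2.resize(s["frame"][:,:,::-1],(800,600),interpolation=cv2.INTER_CUBIC))
    pickle.dump(s,open(f"pics/{n}0.pkl","wb")); print(n,s["fx"],s["fy"],s["cx"],s["cy"],np.round(s["R"],3).tolist(),np.round(s["t"],3))
print(r.sense()["clock"])
E
```

```text
scene 545.0560631946732 545.0560631946732 278.87752861666445 209.31884790316363 [[0.498, -0.867, -0.003], [-0.643, -0.367, -0.672], [0.582, 0.337, -0.74]] [-0.217  0.385  1.228]
top 420.9482966634116 420.9482966634116 277.1964931060615 212.31129423012078 [[-0.009, -1.0, -0.017], [-0.99, 0.011, -0.141], [0.141, 0.015, -0.99]] [0.058 0.523 1.321]
0.1
```

View pics/scene0.png

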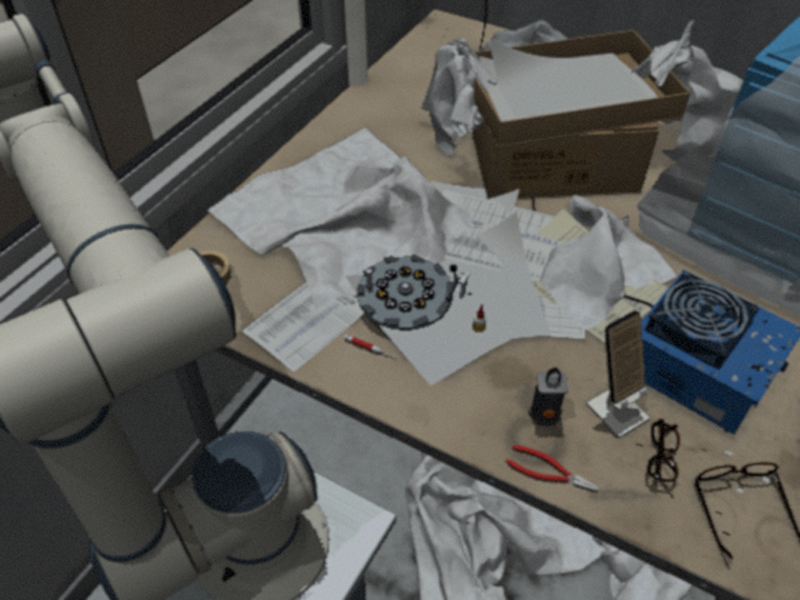

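View pics/top0.png

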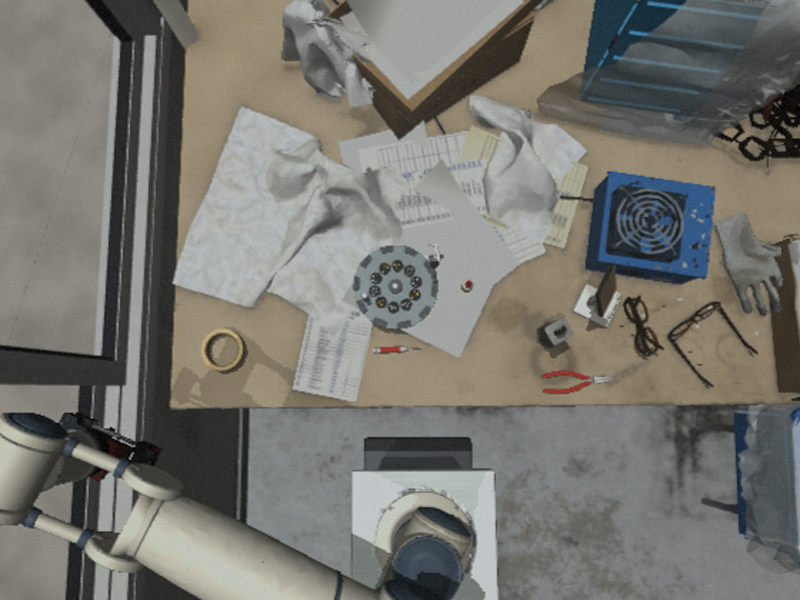

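The scene view shows the carousel at about (408,291) with the lever ball at (453,268). In the top view the disc centre is about (396,287) and the pawl and lever about (434,260). I'll enlarge both.

Run:
```python
import cv2,numpy as np,pickle
o=[]
for n,(c,rr) in {"scene":(292,202),"top":(283,197)}.items():
    s=pickle.load(open(f"pics/{n}0.pkl","rb"));f=s["frame"][rr-50:rr+50,c-50:c+50,::-1]
    o.append(cv2.resize(f,(400,400),interpolation=cv2.INTER_CUBIC)); print(n,"origin",c-50,rr-50,"scale 4")
cv2.imwrite("pics/crop.png",np.hstack(o))
```

```text
scene origin 242 152 scale 4
top origin 233 147 scale 4
```

View pics/crop.png

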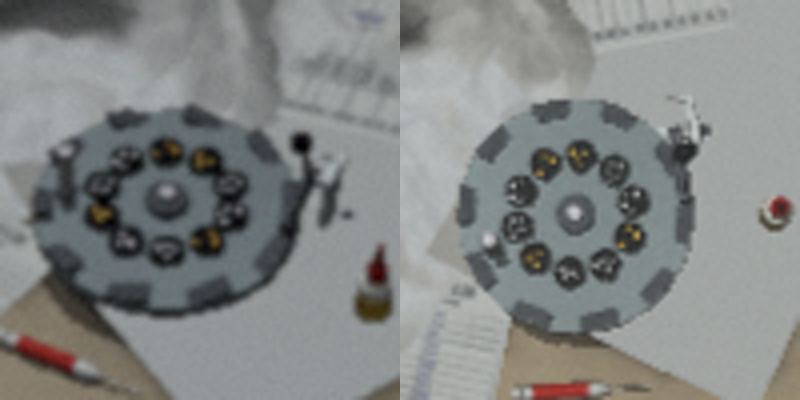

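The crops show the ball at (302,143), peg top at (66,150) and hub at (168,195) in scene. In top they are ball (284,150), peg top (89,240) and hub (175,213), and the bracket lies up and to the right of the ball.

```bash
cat > h.py <<'E'
import numpy as np,pickle
def ray(s,px):
    R=np.array(s["R"]);t=np.array(s["t"]); d=R.T@np.array([(px[0]-s["cx"])/s["fx"],(px[1]-s["cy"])/s["fy"],1]); return -R.T@t,d/np.linalg.norm(d)
def atz(s,px,z):
    c,d=ray(s,px); return c+d*(z-c[2])/d[2]
def tri(rs):
    A=sum(np.eye(3)-np.outer(d,d) for c,d in rs); b=sum((np.eye(3)-np.outer(d,d))@c for c,d in rs); return np.linalg.solve(A,b)
E
python3 - <<'E'
from h import *
S=[pickle.load(open(f"pics/{n}0.pkl","rb")) for n in("scene","top")]
O=[(242,152),(233,147)]
for n,z,a,b in[("ball",.107,(302,143),(284,150)),("peg",.079,(66,150),(89,240)),("hub",.047,(168,192),(175,213)),("bottle",.08,(377,247),(377,204))]:
    p=[((q[0]+.5)/4-.5+o[0],(q[1]+.5)/4-.5+o[1]) for q,o in zip((a,b),O)]
    print(n,[np.round(atz(s,x,z),4) for s,x in zip(S,p)],np.round(tri([ray(s,x) for s,x in zip(S,p)]),4))
E
```

```text
ball [array([ 0.5958, -0.0291,  0.107 ]), array([ 0.6002, -0.0302,  0.107 ])] [ 0.5999 -0.029   0.1037]
peg [array([0.5335, 0.1222, 0.079 ]), array([0.536 , 0.1224, 0.079 ])] [0.5361 0.1231 0.0764]
hub [array([0.56  , 0.0553, 0.047 ]), array([0.5622, 0.0554, 0.047 ])] [0.5623 0.0559 0.0447]
bottle [array([ 0.5581, -0.1062,  0.08  ]), array([ 0.5619, -0.1035,  0.08  ])] [ 0.5629 -0.1042  0.0743]
```

```bash
cat >> h.py <<'E'
hub=np.array([.5615,.0555]); Y=10.
def C(x,y,ztip,yaw=Y):  # carousel frame (m) -> world TCP with given tip height
    a=np.radians(yaw); c,s=np.cos(a),np.sin(a)
    return [hub[0]+c*x-s*y,hub[1]+s*x+c*y,ztip+.182]
def save(r,*names,f=None,crops={}):
    import cv2
    o=[]
    for n in names:
        s=r.snapshot(n); pickle.dump(s,open(f"pics/{n}{f}.pkl","wb")); im=s["frame"][:,:,::-1]
        if n in crops:
            c,w=crops[n]; im=im[c[1]-w:c[1]+w,c[0]-w:c[0]+w]; im=cv2.resize(im,(400,400),interpolation=cv2.INTER_CUBIC)
        o.append(im)
    cv2.imwrite(f"pics/{f}.png",np.hstack(o))
CR={"scene":((292,202),50),"top":((283,197),50)}
E
python3 - <<'E'
from station import r
from h import *
print(r.sense()["orientation"])
r.grab(10); print("open",r.sense()["opening"])
r.reach(C(-.012,-.09,.20),[180,0,Y]); print(r.sense()["joints"],r.sense()["clock"])
r.servo_line(C(-.012,-.09,.098))
f0=np.array(r.sense()["contact_force"]);print(f0)
for x in np.arange(-.006,.0601,.006):
    r.servo_line(C(x,-.09,.098),speed=.05)
    s=r.sense(); f=np.array(s["contact_force"])-f0; print(round(x,3),np.round(f,2))
    if np.linalg.norm(f)>6: break
print(r.sense()["clock"])
save(r,"scene","top",f="push1",crops=CR)
E
```

```text
[-1.79897060e+02 -4.32997941e-03  1.57209354e+02]
open 0.0006668315495335896
[-6.92842086e+00 -1.72758339e-01  7.83449763e+01  1.26128882e-02
  1.01818240e+02  7.29817618e+01] 3.85
[ 0.12256659 -0.93242439  0.70075986]
-0.006 [-0.73  0.82 -0.9 ]
0.0 [-0.58  0.94 -0.49]
0.006 [ 0.44  0.98 -0.43]
0.012 [ 0.48  1.87 -0.85]
0.018 [ 0.08  0.59 -0.98]
0.024 [-0.32  0.69 -0.77]
0.03 [0.19 1.1  0.15]
0.036 [-0.66  0.62 -1.4 ]
0.042 [-0.14  2.   -0.76]
0.048 [-1.09  1.19 -1.14]
0.054 [ 0.43  0.64 -0.71]
0.06 [-1.32  1.33 -0.77]
7.8833
```

View pics/push1.png

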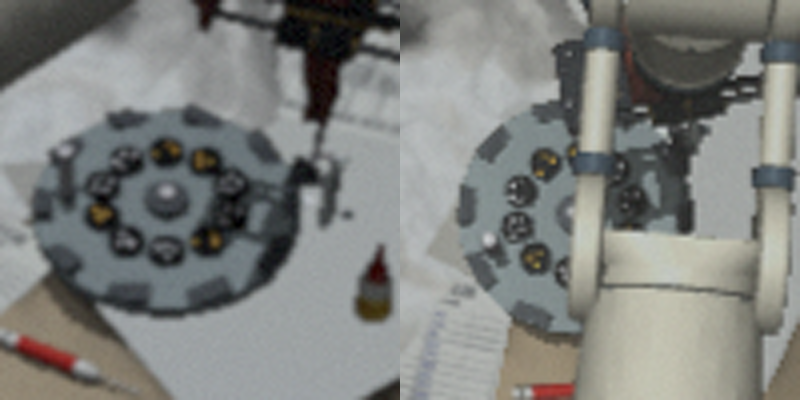

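The finger covers the lever here and the ball isn't visible. I'll lift clear and look.

Run:
```python
from station import r
from h import *
r.servo_line(C(.060,-.09,.18),speed=.12)
r.reach(C(.02,.12,.18),[180,0,39.6])
save(r,"scene","top",f="up1",crops=CR); print(r.sense()["clock"])
```

```text
9.7833
```

View pics/up1.png

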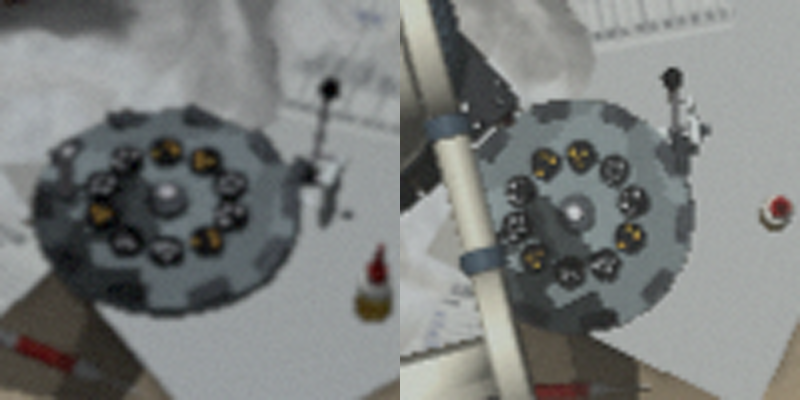

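The pawl is up and stays up (ball now at (330,90) in scene and (273,77) in top), and the disc hasn't moved. Next I push the peg along the chord of the one-notch arc, stopping slightly short.

```bash
cat >> h.py <<'E'
def P(s,ztip,mid=129.6,rad=.070):
    a=np.radians(mid); p=hub+rad*np.array([np.cos(a),np.sin(a)])+s*np.array([-np.sin(a),np.cos(a)]); return [*p,ztip+.182]
def peg_top(px): # scene, top full-res pixel lists
    pass
E
python3 - <<'E'
from station import r
from h import *
r.reach(P(-.054,.12),[180,0,39.6])
r.servo_line(P(-.054,.057),speed=.1)
f0=np.array(r.sense()["contact_force"])
r.servo_line(P(-.038,.057),speed=.05)
r.servo_line(P(.003,.057),speed=.035)
print(np.round(np.array(r.sense()["contact_force"])-f0,1))
r.wait(.2); 
r.servo_line(P(-.020,.057),speed=.1); r.servo_line(P(-.02,.13),speed=.12)
r.reach(P(-.13,.20),[180,0,39.6])
save(r,"scene","top",f="peg1",crops=CR); print(r.sense()["clock"])
E
```

```text
[-0.1  0.5 -0.6]
14.7583
```

View pics/peg1.png

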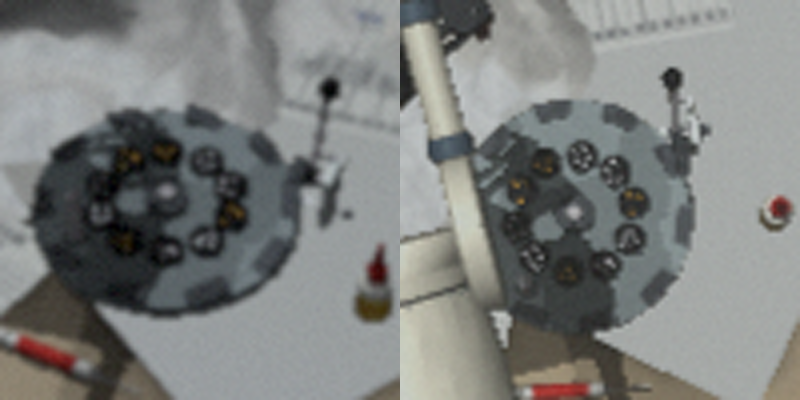

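The pattern has moved about one notch (yellow cups shifted by one position CCW), perhaps a little short. I'll measure the residual by polar correlation of the tooth/cup pattern between the two top and scene pictures.

```bash
cat >> h.py <<'E'
import cv2
def polar(s,z,r0,r1,angs):
    rr=np.arange(r0,r1,.001); A,Rr=np.meshgrid(np.radians(angs),rr)
    X=np.stack([hub[0]+Rr*np.cos(A),hub[1]+Rr*np.sin(A),0*A+z],-1)@np.array(s["R"]).T+np.array(s["t"])
    u=s["fx"]*X[...,0]/X[...,2]+s["cx"]; v=s["fy"]*X[...,1]/X[...,2]+s["cy"]
    g=cv2.cvtColor(s["frame"],cv2.COLOR_RGB2GRAY).astype(np.float32)
    return cv2.remap(g,u.astype(np.float32),v.astype(np.float32),cv2.INTER_CUBIC)
def shift(a,b,z,r0,r1,lo,hi,m=15): # pattern rotation a->b modulo notch, deg, CCW+
    st=.25; A=polar(a,z,r0,r1,np.arange(lo,hi,st)); B=polar(b,z,r0,r1,np.arange(lo-m,hi+m,st)) 
    # content of a at ang appears in b at ang+d
    c=cv2.matchTemplate(B,A,cv2.TM_CCOEFF_NORMED)[0]; k=int(c.argmax()); return k*st-m, round(float(c[k]),2)
E
python3 - <<'E'
from h import *
L=lambda n,f:pickle.load(open(f"pics/{n}{f}.pkl","rb"))
for n in("top","scene"):
  for base in("0","up1"):
    a,b=L(n,base),L(n,"peg1")
    print(n,base,"teeth",shift(a,b,.04,.08,.097,-25,45),"cups",shift(a,b,.039,.038,.058,-70,45),"cupsB",shift(a,b,.039,.038,.058,-45,30))
    c=L(n,"up1"); 
print("ctrl",shift(L("top","0"),L("top","up1"),.04,.08,.097,-25,45))
E
```

```text
top 0 teeth (-1.0, 0.87) cups (-0.75, 0.57) cupsB (-0.5, 0.63)
top up1 teeth (-0.5, 0.79) cups (-0.75, 0.58) cupsB (-0.75, 0.63)
scene 0 teeth (-1.5, 0.95) cups (-1.25, 0.71) cupsB (-0.5, 0.72)
scene up1 teeth (-1.5, 0.93) cups (-1.25, 0.71) cupsB (-0.5, 0.69)
ctrl (-0.5, 0.83)
```

The disc is within about 1° of exactly one notch, against roughly 5.7° of play, so that's good. Now the lever goes back.

Run:
```python
from station import r
from h import *
r.reach(C(.117,-.09,.18),[180,0,Y])
r.servo_line(C(.117,-.09,.097),speed=.12)
f0=np.array(r.sense()["contact_force"]);print(np.round(f0,1))
r.servo_line(C(.1,-.09,.097),speed=.06)
r.servo_line(C(.046,-.09,.097),speed=.04); print(np.round(np.array(r.sense()["contact_force"])-f0,1))
r.wait(.3); r.servo_line(C(.060,-.09,.097),speed=.1); r.servo_line(C(.060,-.09,.2),speed=.15)
r.reach(C(.05,.22,.25),[180,0,Y]); r.wait(.5)
save(r,"scene","top",f="end1",crops=CR); print(r.sense()["clock"])
L=lambda n,f:pickle.load(open(f"pics/{n}{f}.pkl","rb"))
for n in("top","scene"):
    a,b=L(n,"0"),L(n,"end1"); print(n,shift(a,b,.04,.08,.097,-25,45),shift(a,b,.039,.038,.058,-45,30))
```

```text
[ 0.7 -0.3 -0.5]
[-0.9  0.2  0.8]
21.6417
top (-0.25, 0.97) (-0.75, 0.56)
scene (-1.25, 0.96) (-0.5, 0.69)
```

View pics/end1.png

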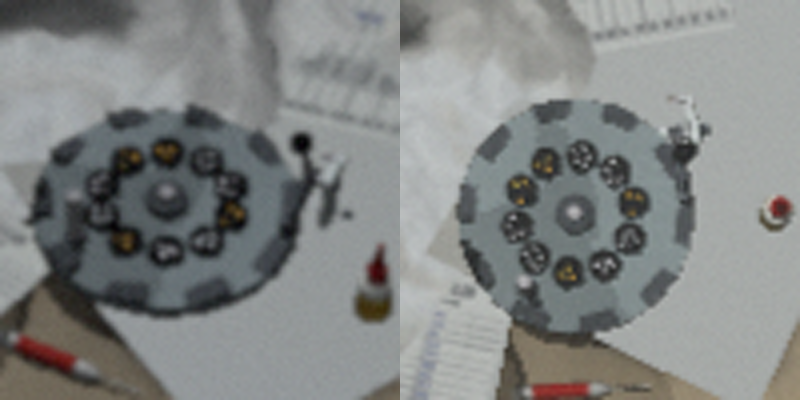

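The ball is back exactly where it started ((302,143) in scene, (284,150) in top), so the pawl is fully down. The peg is one notch CCW at (125,283) in top, and the bottle and driver haven't moved.

```bash
python3 -c "
from station import r
print(r.hand_in())"
```

```text
the job is handed in; nothing more can be done
None
```

The job is done and handed in at about 22 s: the pawl was lifted, the disc turned back one notch (within about 1° in the pictures), and the pawl is down between the teeth again; the glue bottle and screwdriver look unmoved, and the arm never went near the other loose things.

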